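# Turn a chocolate out of its loose-base tin and put it on show

### The arm

A 7-joint arm with a two-finger parallel gripper is mounted at the origin on a cart in front of the work surface, level with it; the furniture and walls round the work are solid. World frame = base frame: x ahead of the robot, y to its left, z up, the work surface at z = 0. Lengths are in m, angles in rad, forces in N, time in s.
With the tool pointing down it reaches from about 0.35 to 0.9 m from the base axis. Payload 8.1 kg.
Tool frame: the origin (TCP) lies midway between the tips of the shut fingers; the grasp point (between the pads) lies arm.grasp_offset behind it (arm.grasp_offset is the distance from the TCP to the grasp point, in m); z points along the fingers, y is the line along which they close (so a half turn about z gives the same grasp; the last joint's range is limited). The gripper opens to 92 mm and grips with 3 to 60 N. Pads are 19 mm wide; open, the fingers measure 130 mm over their backs; the gripper's body (75 mm by 190 mm) begins 47 mm behind the grasp point.
Start: joints at [-1.244, 0.434, 0.025, 1.573, -0.012, 1.134, -0.075], TCP at [0.26, 0.568, 0.227] pointing down, gripper open.
Joint ranges: [-2.62, 2.62], [-0.44, 2.09], [-1.27, 1.32], [0.08, 2.57], [-1.32, 4.46], [0.12, 2], [-2.74, 2.74]. Speed limits (rad/s): [2.22, 2.22, 3.01, 3.01, 3.14, 3.14, 3.14].

### API

Orientations are given as a rotation vector (axis times angle).
In Python, from cell import observe, imaging, arm gives the robot as it stands.
- The arm moves only by the tool apply_moves, never from a script. Its argument "commands" is a list of rows, each a list of 5 numbers: the opening in per cent of the stroke, from 0 (shut) to 100 (fully open), then the shift along the world's x, y, z in units of 0.06 m (1.0 is 0.06 m), then the turn about the world's z in units of 0.5 rad (1.0 is 0.5 rad). A call has 1 to 12 rows; each row shifts and turns the commanded pose from where the row before left it; what a row does not reach is not made up. A row lasts 1/8 s, in which the tool goes at most 62.5 mm and 10.7 degrees, less where a joint would pass 70% of its speed; a pose out of reach is approached as far as the arm can. A call with a number of a shift or a turn outside -1 to 1 is refused whole. A call with a gripper value outside its range is refused whole. The fingers move at their own pace and stop on an object; "newtons" is the grip in N (left out, the last holds). Time passes only in rows, so rows that do not move let the fingers close. It gives the time, the measured TCP pose, the force, the opening and the grip force at its end, in the units of the state.
- observe(): the state, without advancing time (a new reading comes with each control period).
- imaging.get_image(name): name is "side" or "top"; returns (picture, depth): 420x560x3 uint8, red, green, blue; 420x560 float32, m along the optical axis (not along the pixel's ray), 0 where there is no reading.
- imaging.camera_params(name): a dict with "camera_matrix" (3x3 intrinsics, pixels), "dist" ([k1, k2, p1, p2, k3] as OpenCV has them; the pictures are not rectified), "origin" and "rotation" of the camera in the world. Camera axes: x right, y up, looking along -z (the intrinsics and any distortion apply to the point x, -y, -z); pixel columns grow to the right and rows downward; lengths in m; the calibration is good to about 2 mm. A picture is of the moment at which its call begins. camera_params takes no time and is no camera call.
- arm.sign_off(): hands the job in; it is judged then, once.
The state is a dict: "clock": time; "joints": joint angles; "dq": joint speeds; "joint_efforts": joint torques, N m; "position": TCP position; "ee_rot": TCP orientation; "force": force on the tool from outside, world axes, zero at the start; "ft_torque": the same for the moment, N m; "width": opening from 0.0 (shut) to 1.0 (fully open); "gripper_force": force on a finger pad.
Only numpy, scipy, OpenCV 4.12 (cv2) and the standard library are available. Lean on these libraries where they do the work, as an engineer would, in place of code of your own. Each camera call takes 0.05 s, during which the arm holds its last target. There are 200 camera calls.

### The job

Turn the chocolate round out of its loose-base tin: lower the tin over the post of the wooden stand, so that the post pushes the base up through the ring and the empty ring is left lying flat on the stand's foot. Then lift the chocolate off the post on its base and put it on the sloped display beside the one already there, wholly on the board and not touching the other, laying it flat on the slope up against the front ledge before you let go. Never tip the chocolate over, and leave the other chocolate, the mint tin, the ribbon reel and the tape where they are.

Things in the scene. Friction and masses are not known exactly. Their poses are not given: they have to be found in the camera images.
- tin_ring: bare-metal ring of the small loose-base tin, upright on the table at the start: outer diameter 65 mm (67 mm at the thin rolled rim on top), inner diameter 61 mm, height 26 mm, 60 g. A flat lip 2.5 mm thick runs inward at the bottom, leaving an opening 50 mm across. Origin: centre of its underside; z is its axis, up. It can be gripped from above across its outside.
- chocolate: dark cast chocolate round with nuts on top, stuck on its loose metal base: together a cylinder 58 mm across, 20 mm high (nuts 2 mm more), about 100 g. It starts inside tin_ring on the ring's lip, 1.5 mm play all round, top 3.5 mm below the rim: no room for fingers. Origin: centre of the base's underside; z is its axis, up. Once out of the ring, grip it across its diameter.
- stand: fixed turning-out stand of pale wood: round foot 92 mm in diameter and 8 mm thick with an upright post in its middle, 38 mm in diameter, rising 34 mm above the foot (flat top 42 mm above the table). The post passes through the 50 mm opening of the ring's lip with 6 mm all round. Origin: centre of the foot's underside, on the table; z up.
- display_board: sloped board of the fixed wooden display, 240 mm wide, 104 mm front to back, 25 degrees from level, low edge towards the table's left front. Origin: middle of its upper face, 52 mm above the table; x points up the slope, y along its width, z square out of the face. A ledge 8 mm high runs along the low edge, inner side at x = -44 mm, so a round touching it has its origin at x = -15 mm, z = 0.
- shown_chocolate: another chocolate round of the same kind and size (58 mm across, 20 mm high, loose), lying on the sloped board against the ledge, up to 80 mm left or right of its middle. Origin: centre of its underside; z is its axis, square to the board.
- tin_box: closed red mint tin, 62 x 94 x 24 mm, loose on the table at the far right front, by the counter bell. Bystander. Origin: centre of its underside.
- ribbon: reel of gold ribbon lying flat, about 60 mm across and 16 mm high, loose. Bystander. Origin: on its underside. Just behind it begins the tall fixed round riser with the bears, whose plate overhangs the table up to 0.28 m high (front edge about 0.59 m ahead of the robot): keep wrist and gripper in front of it.
- tape: roll of tape lying flat, 73 mm across and 18 mm high, loose, at the front of the table. Bystander. Origin: centre of its underside.

How it is judged:
By the outcome, as a careful person would: the job done as asked, in the order asked, and still so for the second after the job is handed in, with the robot touching nothing.
It also fails if it takes over 61 s, if anything falls off the work surface, if the arm or the gripper's body presses on something with over 40 N, if the wrist force passes 120 N, or if a joint passes its speed limit or range.

## Working session

There is one attempt and no reset: what is moved stays moved. The work goes in short steps, Python scripts to look and compute and a tool call to move; the robot and the scene stay as the last step left them, time stands still between calls to the robot, and variables do not carry over. Pictures are saved under pics/ and viewed, at most 10 in all, crops included, and the job is handed in when it is done.

Besides the shell and the picture viewer there is one more tool, called after "Call:" by a JSON object that holds its "api" and its "payload", one argument or row to a line. apply_moves: Moves the arm, as the interface text tells. Its arguments: {"type":"object","properties":{"commands":{"type":"array"},"newtons":{"type":"number"}},"required":["commands"]}

```bash
ls; mkdir -p pics; python3 - <<'E'
from cell import observe, imaging, arm
import cv2,numpy as np
s=observe();print(s, arm.grasp_offset)
for n in("side","top"):
    p,d=imaging.get_image(n);cv2.imwrite(f"pics/{n}0.png",p[:,:,::-1]);np.savez(f"{n}0.npz",p=p,d=d)
    print(n,imaging.camera_params(n))
E
```

```text
pics
{'clock': 0.0, 'joints': array([-1.24359976,  0.43523771,  0.02499577,  1.57410901, -0.01161612,
        1.13399388, -0.07509548]), 'dq': array([-1.09232721e-03, -5.74077335e-05,  1.27994540e-03,  2.02344390e-04,
        8.98384746e-04, -1.43305472e-03,  3.60411924e-04]), 'joint_efforts': array([ 7.61804113e-04, -6.67859459e+01,  9.85073335e-01, -3.14458787e+01,
       -6.06192020e-02,  4.30799474e-02,  1.32711134e-04]), 'position': array([0.26027269, 0.56765807, 0.22593147]), 'ee_rot': array([-6.70037578e-01, -3.06909945e+00,  2.49691698e-03]), 'force': array([ 0.768942  ,  0.22779545, -0.1663249 ]), 'ft_torque': array([-0.00289414,  0.02582811, -0.03267545]), 'gripper_force': 0.0, 'width': 0.9980801868788359} 0.0188
side {'camera_matrix': array([[426.12434707,   0.        , 284.8808519 ],
       [  0.        , 426.12434707, 206.19046693],
       [  0.        ,   0.        ,   1.        ]]), 'dist': array([0.0039085, 0.       , 0.       , 0.       , 0.       ]), 'origin': array([0.56729179, 0.88147493, 0.73856948]), 'rotation': array([0.08507155, 1.40866987, 2.73049999])}
top {'camera_matrix': array([[415.8018712 ,   0.        , 272.30440507],
       [  0.        , 415.8018712 , 211.84097436],
       [  0.        ,   0.        ,   1.        ]]), 'dist': array([-0.0514174,  0.       ,  0.       ,  0.       ,  0.       ]), 'origin': array([ 0.3384083 , -0.06798214,  1.12251919]), 'rotation': array([ 0.10577772, -0.11918984, -1.53739658])}
```

View pics/top0.png

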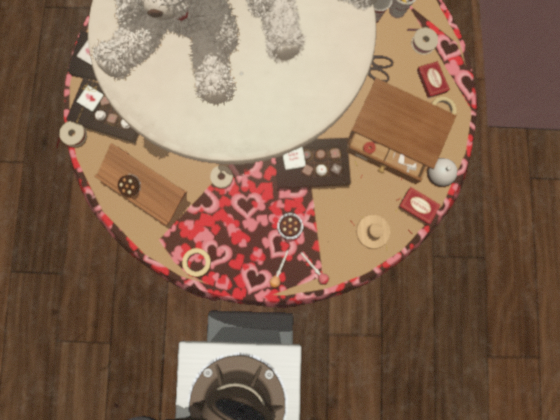

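View pics/side0.png

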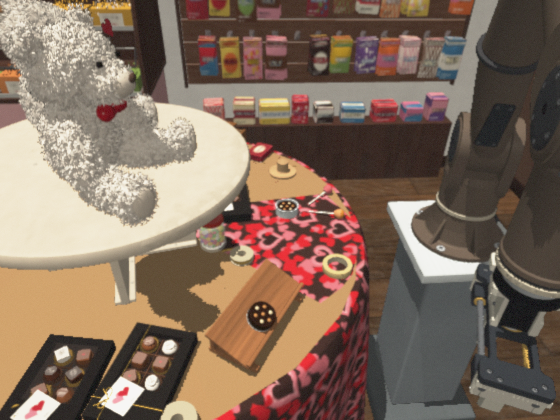

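```bash
cat > h.py <<'E'
import numpy as np,cv2
from scipy.spatial.transform import Rotation as R
from cell import observe,imaging,arm
def cloud(n,p,d):
    c=imaging.camera_params(n);K=c["camera_matrix"];h,w=d.shape
    u,v=np.meshgrid(np.arange(w),np.arange(h))
    q=cv2.undistortPoints(np.stack([u,v],-1).reshape(-1,1,2).astype(float),K,c["dist"]).reshape(h,w,2)
    P=np.stack([q[...,0]*d,-q[...,1]*d,-d],-1)
    W=P@R.from_rotvec(c["rotation"]).as_matrix().T+c["origin"]
    W[d==0]=np.nan
    return W
def grab(n,name=None):
    p,d=imaging.get_image(n)
    if name: cv2.imwrite(f"pics/{name}.png",cv2.resize(p[:,:,::-1],None,fx=1,fy=1))
    return p,cloud(n,p,d)
def ray(n,uv):
    c=imaging.camera_params(n);q=cv2.undistortPoints(np.array([[uv]],float),c["camera_matrix"],c["dist"])[0,0]
    return c["origin"],R.from_rotvec(c["rotation"]).as_matrix()@[q[0],-q[1],-1]
def onz(n,uv,z):
    o,r=ray(n,uv);return o+r*(z-o[2])/r[2]
def circ(X):
    (c,r)=cv2.minEnclosingCircle(X[:,:2].astype(np.float32).reshape(-1,1,2));return np.round(c,4),round(r,4),len(X)
def box(W,c,r,z0,z1):
    P=W.reshape(-1,3);m=(np.hypot(P[:,0]-c[0],P[:,1]-c[1])<r)&(P[:,2]>z0)&(P[:,2]<z1);return P[m]
E
python3 - <<'E'
from h import *
for n in("top","side"):
    f=np.load(n+"0.npz");W=cloud(n,f["p"],f["d"]);p=f["p"].astype(int)
    print(n)
    if n=="top":
        for nm,(u,v) in dict(tin=(290,226),post=(375,231),ch=(128,186),rib=(221,176),tape=(196,262),pops=(276,282),pop2=(323,279),mint=(420,205)).items():print(nm,np.round(W[v,u],4))
        tin=W[226,290];post=W[231,375];ch=W[186,128]
    t=box(W,tin,.045,.015,.04);print("tin",circ(t),t.mean(0),t[:,2].max())
    t=box(W,post,.06,.033,.06);print("post",circ(t),t.mean(0))
    t=box(W,post,.06,.004,.014);print("foot",circ(t),t[:,2].mean())
    # board plane
    t=box(W,ch,.2,.012,.12)
    best=None
    rng=np.random.default_rng(0)
    for i in range(400):
        a,b,c=t[rng.choice(len(t),3)];nn=np.cross(b-a,c-a);
        if np.linalg.norm(nn)<1e-6: continue
        nn/=np.linalg.norm(nn);nn*=np.sign(nn[2])
        if not .85<nn[2]<.95: continue
        m=abs((t-a)@nn)<.003
        if best is None or m.sum()>best.sum():best=m
    B=t[best];c=B.mean(0);nn=np.linalg.svd(B-c,full_matrices=False)[2][2];nn*=np.sign(nn[2])
    print("plane",c,nn,np.degrees(np.arccos(nn[2])),len(B))
    xs=np.array([-nn[0],-nn[1],0]);xs-=nn*(xs@nn);xs/=np.linalg.norm(xs);ys=np.cross(nn,xs)
    L=np.stack([(B-c)@xs,(B-c)@ys],1);print("ext",np.percentile(L,[.5,99.5],axis=0),xs,ys)
    rect=cv2.minAreaRect(L.astype(np.float32));print(rect)
    H=W.reshape(-1,3);l=np.stack([(H-c)@xs,(H-c)@ys,(H-c)@nn],1)
    m=(abs(l[:,0])<.06)&(abs(l[:,1])<.14)&(l[:,2]>.012)&(l[:,2]<.03)
    q=l[m];print("shown local",circ(q),q.mean(0),"world", c+xs*circ(q)[0][0]+ys*circ(q)[0][1])
E
```

```text
top
tin [ 0.4612 -0.1232  0.0235]
post [ 0.453  -0.3467  0.0386]
ch [0.5484 0.3034 0.062 ]
rib [0.596  0.0691 0.0029]
tape [ 0.3589  0.1257 -0.0017]
pops [ 0.3131 -0.0901  0.0273]
pop2 [ 0.3243 -0.2122  0.0295]
mint [ 0.5291 -0.4742  0.0226]
tin (array([ 0.4628, -0.1231]), 0.0336, 455) [ 0.46338813 -0.12339501  0.02239007] 0.0326977690514898
post (array([ 0.4564, -0.3488]), 0.0195, 159) [ 0.45647181 -0.34869519  0.04113956]
foot (array([ 0.4531, -0.3463]), 0.0597, 671) 0.007827729618666174
plane [0.56103739 0.27155974 0.05487893] [-0.35566229  0.21676597  0.90912972] 24.614639117865686 2396
ext [[-0.05349262 -0.11361985]
 [ 0.04507044  0.12372955]] [ 0.77630972 -0.47313853  0.41651309] [ 5.20430163e-01  8.53904237e-01 -2.77555756e-17]
((-0.005262918770313263, 0.005106784403324127), (0.10205572843551636, 0.24086764454841614), 0.14248493313789368)
shown local (array([-0.0318, -0.026 ]), 0.0774, 345) [-0.02079429  0.02176244  0.01883927] world [0.52281956 0.26440403 0.04163382]
side
tin (array([ 0.4657, -0.1239]), 0.0375, 302) [ 0.46473866 -0.12134266  0.0223546 ] 0.029980774215204953
post (array([ 0.4582, -0.3511]), 0.0216, 75) [ 0.45864085 -0.34494959  0.04076946]
foot (array([ 0.4573, -0.347 ]), 0.0477, 242) 0.0081861045953823
plane [0.57210069 0.28723611 0.05534155] [-0.36042686  0.22083461  0.90626958] 25.005179226159896 3847
ext [[-0.05059862 -0.13128366]
 [ 0.04476768  0.10601323]] [ 0.77275552 -0.4734696   0.42270019] [0.52243792 0.85267732 0.        ]
((-0.004683878272771835, -0.013277731835842133), (0.10309571772813797, 0.24149812757968903), 1.0059585571289062)
shown local (array([-0.0224,  0.0057]), 0.0292, 584) [-0.02174732  0.00768794  0.01901732] world [0.55776886 0.30270209 0.04587306]
```

Call:
{"api": "apply_moves", "payload": {
  "commands": [
    [100, 0.28, -0.95, 0, 0],
    [100, 0.28, -0.95, 0, 0],
    [100, 0.28, -0.95, 0, 0],
    [100, 0.28, -0.95, 0, 0],
    [100, 0.28, -0.95, 0, 0],
    [100, 0.28, -0.95, 0, 0],
    [100, 0.28, -0.95, 0, 0],
    [100, 0.28, -0.95, 0, 0],
    [100, 0.28, -0.95, 0, 0],
    [100, 0.28, -0.95, 0, 0],
    [100, 0.28, -0.95, 0, 0],
    [100, 0.28, -0.95, 0, 0]
  ],
  "newtons": 25
}}

```text
clock: 1.6
position: [0.4622, -0.1176, 0.2268]
ee_rot: [0.669, 3.069, 0.0]
force: [1.0, 1.2, 0.2]
width: 1.002
gripper_force: 0.0
```

Call:
{"api": "apply_moves", "payload": {
  "commands": [
    [100, 0, 0, 0, 0],
    [100, 0, 0, 0, 0],
    [100, 0, 0, -0.5, 0]
  ]
}}

```text
clock: 1.98
position: [0.4634, -0.1145, 0.1977]
ee_rot: [0.666, 3.067, 0.002]
force: [0.2, -0.5, -0.3]
width: 1.001
gripper_force: 0.0
```

Call:
{"api": "apply_moves", "payload": {
  "commands": [
    [100, 0.01, -0.14, -0.6, 0],
    [100, 0, 0, -0.6, 0],
    [100, 0, 0, -0.6, 0],
    [100, 0, 0, -0.6, 0],
    [100, 0, 0, 0, 0],
    [100, 0, 0, 0, 0]
  ]
}}

```text
clock: 2.72
position: [0.4631, -0.1235, 0.0537]
ee_rot: [0.668, 3.069, 0.001]
force: [-1.1, -0.0, -0.8]
width: 1.003
gripper_force: 0.0
```

```bash
python3 - <<'E'
from h import *
p,W=grab("side","side1");print(observe()["position"])
cv2.imwrite("pics/side1c.png",cv2.resize(p[120:280,200:400,::-1],None,fx=4,fy=3.75))
E
```

```text
[ 0.46356688 -0.12378554  0.05407457]
```

View pics/side1c.png

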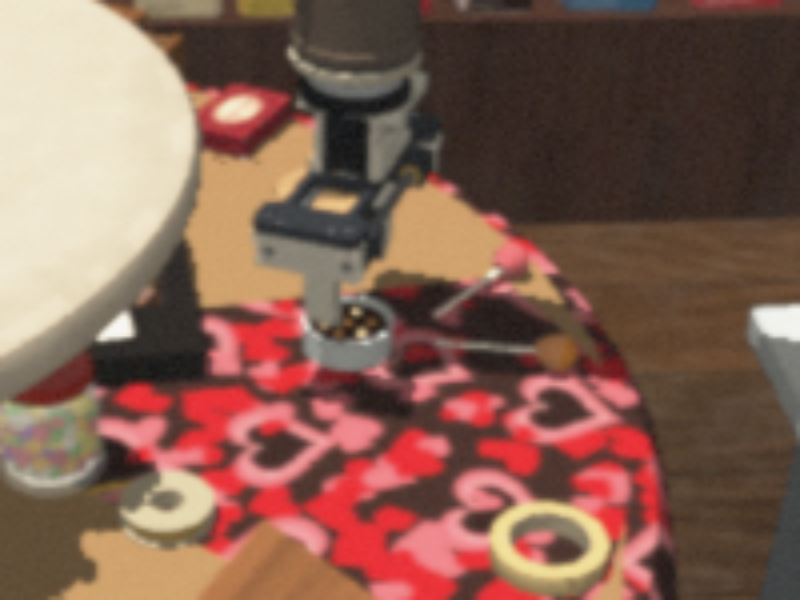

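The side crop shows the near finger at about (322,290), in line with the tin at (350,330), and clear of it. Descending.

Call:
{"api": "apply_moves", "payload": {
  "commands": [
    [100, 0.01, 0, -0.4, 0],
    [100, 0, 0, -0.4, 0],
    [100, 0, 0, 0, 0],
    [100, 0, 0, 0, 0],
    [50, 0, 0, 0, 0],
    [50, 0, 0, 0, 0],
    [50, 0, 0, 0, 0],
    [50, 0, 0, 0, 0],
    [50, 0, 0, 0, 0],
    [50, 0, 0, 0, 0]
  ],
  "newtons": 25
}}

```text
clock: 4.03
position: [0.4635, -0.1241, 0.0051]
ee_rot: [0.67, 3.069, 0.001]
force: [-0.2, 1.3, 6.8]
width: 0.718
gripper_force: 25.0
```

Call:
{"api": "apply_moves", "payload": {
  "commands": [
    [50, 0, 0, 0.2, 0],
    [50, 0, 0, 0.6, 0],
    [50, 0, 0, 0.8, 0],
    [50, 0, 0, 0, 0],
    [50, 0, 0, 0, 0]
  ]
}}

```text
clock: 4.65
position: [0.463, -0.1239, 0.1007]
ee_rot: [0.67, 3.069, 0.001]
force: [0.1, -0.3, -2.1]
width: 0.719
gripper_force: 25.0
```

Call:
{"api": "apply_moves", "payload": {
  "commands": [
    [50, 0, -0.3, 0, 0],
    [50, -0.02, -0.6, 0, 0],
    [50, -0.03, -0.7, 0, 0],
    [50, -0.03, -0.7, 0, 0],
    [50, -0.03, -0.7, 0, 0],
    [50, 0, -0.5, 0, 0],
    [50, 0, -0.2, 0, 0],
    [50, 0, 0, 0, 0],
    [50, 0, 0, 0, 0],
    [50, 0, 0, 0, 0]
  ]
}}

```text
clock: 5.9
position: [0.457, -0.3447, 0.1006]
ee_rot: [-0.667, -3.07, -0.001]
force: [0.3, 0.2, -1.5]
width: 0.712
gripper_force: 25.0
```

```bash
python3 - <<'E'
from h import *
print(observe()["position"])
for n in("side","top"):
    p,W=grab(n,n+"2")
    if n=="side": cv2.imwrite("pics/side2c.png",cv2.resize(p[100:240,220:400,::-1],None,fx=4,fy=4))
E
```

```text
[ 0.45700996 -0.34472859  0.10059671]
```

View pics/side2c.png

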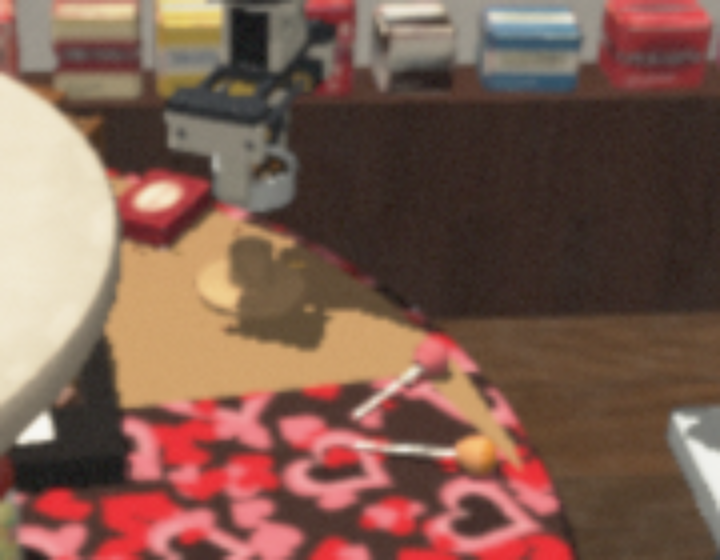

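The tin hangs level at about (270,180) above the stand, with the post at (250,260).

Call:
{"api": "apply_moves", "payload": {
  "commands": [
    [50, 0, -0.07, -0.4, 0],
    [50, 0, 0, -0.3, 0],
    [50, 0, 0, -0.15, 0],
    [50, 0, 0, -0.1, 0],
    [50, 0, 0, 0, 0],
    [50, 0, 0, 0, 0]
  ]
}}

```text
clock: 6.75
position: [0.457, -0.3507, 0.0443]
ee_rot: [0.67, 3.068, -0.0]
force: [-0.6, -0.7, 0.2]
width: 0.711
gripper_force: 25.0
```

Call:
{"api": "apply_moves", "payload": {
  "commands": [
    [50, 0, 0, -0.08, 0],
    [50, 0, 0, -0.08, 0],
    [50, 0, 0, 0, 0],
    [50, 0, 0, 0, 0]
  ]
}}

```text
clock: 7.25
position: [0.4566, -0.3505, 0.0341]
ee_rot: [-0.67, -3.069, -0.0]
force: [-0.0, 0.1, -0.8]
width: 0.712
gripper_force: 25.0
```

Call:
{"api": "apply_moves", "payload": {
  "commands": [
    [50, 0, 0.01, -0.1, 0],
    [50, 0, 0, -0.1, 0],
    [50, 0, 0, -0.08, 0],
    [50, 0, 0, -0.04, 0],
    [50, 0, 0, 0, 0],
    [50, 0, 0, 0, 0]
  ]
}}

```text
clock: 8.0
position: [0.4567, -0.35, 0.0151]
ee_rot: [0.67, 3.069, -0.0]
force: [-0.4, -0.9, -0.5]
width: 0.712
gripper_force: 25.0
```

Call:
{"api": "apply_moves", "payload": {
  "commands": [
    [50, 0, 0, -0.02, 0],
    [50, 0, 0, -0.02, 0],
    [50, 0, 0, 0, 0],
    [50, 0, 0, 0, 0]
  ]
}}

```text
clock: 8.5
position: [0.4568, -0.3499, 0.0131]
ee_rot: [0.67, 3.069, 0.0]
force: [-1.5, 1.4, 7.3]
width: 0.713
gripper_force: 25.0
```

Call:
{"api": "apply_moves", "payload": {
  "commands": [
    [76, 0, 0, 0, 0],
    [80, 0, 0, 0, 0],
    [100, 0, 0, 0, 0],
    [100, 0, 0, 0, 0],
    [100, 0, 0, 0.2, 0],
    [100, 0, 0, 0.5, 0],
    [100, 0, 0, 0.8, 0],
    [100, 0, 0, 0.8, 0],
    [100, -0.5, 0.8, 0, 0],
    [100, -0.5, 0.8, 0, 0],
    [100, 0, 0, 0, 0]
  ]
}}

```text
clock: 9.88
position: [0.3941, -0.2501, 0.1508]
ee_rot: [-0.666, -3.068, -0.005]
force: [1.3, -0.5, 0.6]
width: 0.998
gripper_force: 0.0
```

```bash
python3 - <<'E'
from h import *
print(observe()["position"])
pics=[]
for n,(r0,c0) in dict(side=(130,230),top=(190,330)).items():
    p,W=grab(n,n+"3"); pics.append(cv2.resize(p[r0:r0+80,c0:c0+100,::-1],None,fx=4,fy=4))
    print(n,"choc",circ(box(W,(.457,-.349),.06,.055,.075)),"ring",circ(box(W,(.457,-.349),.06,.02,.04)),"foot",circ(box(W,(.457,-.349),.06,.004,.014)))
cv2.imwrite("pics/c3.png",np.hstack(pics))
E
```

```text
[ 0.39407267 -0.2500939   0.15078827]
side choc (array([ 0.4557, -0.3463]), 0.0312, 141) ring (array([ 0.4592, -0.3454]), 0.0349, 122) foot (array([ 0.4535, -0.3528]), 0.053, 159)
top choc (array([0., 0.]), 0.0, 0) ring (array([0., 0.]), 0.0, 0) foot (array([ 0.4896, -0.3157]), 0.0081, 4)
```

View pics/c3.png

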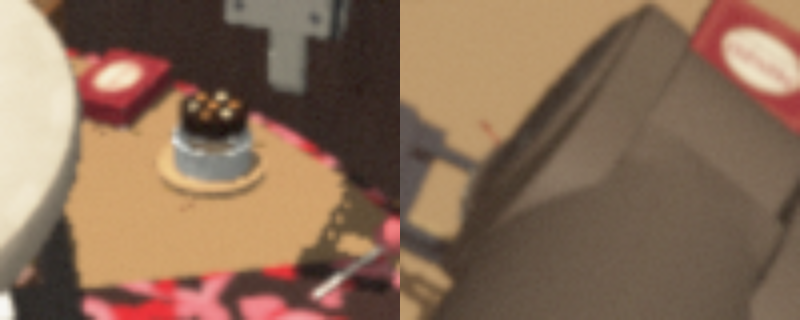

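The chocolate now stands on the post (crop ~(213,115)), and the ring lies flat on the foot (~(213,155)). The top view is blocked by the arm. Next I grip the chocolate, turning the closing line parallel to the ledge.

Call:
{"api": "apply_moves", "payload": {
  "commands": [
    [100, 0.5, -0.8, 0, -0.12],
    [100, 0.55, -0.85, 0, -0.12],
    [100, 0, 0, -0.3, 0],
    [100, 0, 0, -0.5, 0],
    [100, 0, 0, -0.3, 0],
    [100, 0, 0, 0, 0],
    [100, 0, 0, 0, 0]
  ]
}}

```text
clock: 10.85
position: [0.46, -0.3533, 0.0854]
ee_rot: [0.853, 3.023, -0.001]
force: [-0.2, 0.9, -0.3]
width: 1.001
gripper_force: 0.0
```

```bash
python3 - <<'E'
from h import *
s=observe();print(s["position"],R.from_rotvec(s["ee_rot"]).as_matrix()[:,1])
E
```

```text
[ 0.46003359 -0.35327048  0.08537832] [ 5.22650579e-01  8.52546990e-01 -3.50212012e-05]
```

Call:
{"api": "apply_moves", "payload": {
  "commands": [
    [100, -0.05, 0.07, -0.3, 0],
    [100, 0, 0, -0.31, 0],
    [100, 0, 0, 0, 0],
    [100, 0, 0, 0, 0],
    [72, 0, 0, 0, 0],
    [68, 0, 0, 0, 0],
    [64, 0, 0, 0, 0],
    [50, 0, 0, 0, 0],
    [50, 0, 0, 0, 0],
    [50, 0, 0, 0, 0],
    [50, 0, 0, 0, 0]
  ],
  "newtons": 10
}}

```text
clock: 12.22
position: [0.4567, -0.3487, 0.048]
ee_rot: [0.853, 3.023, 0.0]
force: [-0.5, 0.9, 1.9]
width: 0.626
gripper_force: 10.0
```

Call:
{"api": "apply_moves", "payload": {
  "commands": [
    [50, 0, 0, 0.15, 0],
    [50, 0, 0, 0.3, 0],
    [50, 0, 0, 0.5, 0],
    [50, 0, 0, 0.5, 0],
    [50, 0, 0, 0.2, 0],
    [50, 0, 0.2, 0, 0],
    [50, 0, 0.4, 0, 0],
    [50, 0, 0.6, 0, 0],
    [50, 0, 0.7, 0, 0],
    [50, 0, 0.7, 0, 0],
    [50, 0, 0.7, 0, 0],
    [50, 0, 0.7, 0, 0]
  ]
}}

```text
clock: 13.72
position: [0.4554, -0.1062, 0.1459]
ee_rot: [-0.851, -3.022, 0.0]
force: [-0.2, 0.2, -0.9]
width: 0.628
gripper_force: 10.0
```

Call:
{"api": "apply_moves", "payload": {
  "commands": [
    [50, 0, 0.7, 0, 0],
    [50, 0, 0.7, 0, 0],
    [50, 0.1, 0.7, 0, 0],
    [50, 0.2, 0.7, 0, 0],
    [50, 0.2, 0.7, 0, 0],
    [50, 0.2, 0.7, 0, 0],
    [50, 0.1, 0.6, 0, 0],
    [50, 0.1, 0.3, 0, 0],
    [50, 0, 0.1, 0, 0],
    [50, 0, 0, 0, 0],
    [50, 0, 0, 0, 0]
  ]
}}

```text
clock: 15.1
position: [0.5105, 0.2017, 0.147]
ee_rot: [-0.856, -3.023, 0.001]
force: [0.2, 0.2, -1.4]
width: 0.629
gripper_force: 10.0
```

Call:
{"api": "apply_moves", "payload": {
  "commands": [
    [50, 0.04, 0.2, -0.2, 0],
    [50, 0, 0.1, -0.4, 0],
    [50, 0, 0, -0.18, 0],
    [50, 0, 0, 0, 0],
    [50, 0, 0, 0, 0]
  ]
}}

```text
clock: 15.72
position: [0.5135, 0.2211, 0.1006]
ee_rot: [0.854, 3.023, 0.001]
force: [1.0, 0.1, -0.9]
width: 0.627
gripper_force: 10.0
```

```bash
python3 - <<'E'
from h import *
s=observe();print(s["position"])
p,W=grab("side","side4");cv2.imwrite("pics/side4c.png",cv2.resize(p[220:380,180:370,::-1],None,fx=4,fy=3.75))
xs=np.array([.7745,-.4733,.4226]);ys=np.array([.5225,.8527,0]);nn=np.cross(xs,ys);O=np.array([.5606,.2783,.052])
L=(W-O)@np.stack([xs,ys,nn],1)
g=p.max(-1)<70
m=(abs(L[...,0])<.055)&(abs(L[...,1])<.12)&(L[...,2]>.005)&(L[...,2]<.028)
q=L[m];print(circ(q[q[:,1]>-.03]))
E
```

```text
[0.51353245 0.22110183 0.10060747]
(array([-0.0055,  0.0442]), 0.087, 907)
```

View pics/side4c.png

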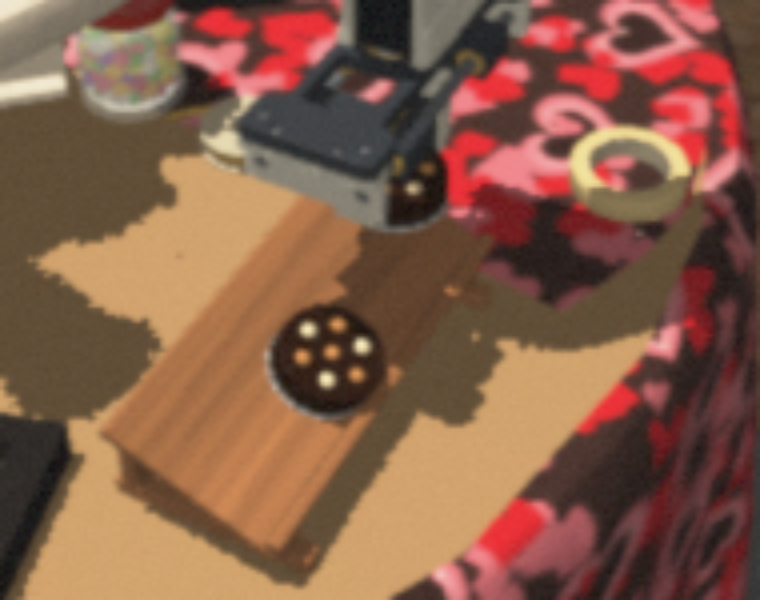

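The gripped chocolate hangs at crop (415,190). The shown one is at (328,360), well apart, so the free stretch of board lies below the gripper. Lowering with a light grip so it can pivot.

Call:
{"api": "apply_moves", "payload": {
  "commands": [
    [50, 0, -0.02, -0.25, 0],
    [50, 0, 0, -0.15, 0],
    [50, 0, 0, -0.1, 0],
    [50, 0, 0, 0, 0],
    [50, 0, 0, 0, 0]
  ],
  "newtons": 6
}}

```text
clock: 16.4
position: [0.5132, 0.2202, 0.0703]
ee_rot: [0.853, 3.023, 0.0]
force: [-0.3, -1.1, -2.0]
width: 0.632
gripper_force: 6.0
```

Call:
{"api": "apply_moves", "payload": {
  "commands": [
    [50, 0, 0, -0.05, 0],
    [50, 0, 0, -0.05, 0],
    [50, 0, 0, 0, 0]
  ]
}}

```text
clock: 16.77
position: [0.5128, 0.2206, 0.064]
ee_rot: [-0.852, -3.023, -0.0]
force: [-0.7, 1.3, -0.5]
width: 0.629
gripper_force: 6.0
```

Call:
{"api": "apply_moves", "payload": {
  "commands": [
    [50, 0, 0, -0.04, 0],
    [50, 0, 0, -0.04, 0],
    [50, 0, 0, 0, 0]
  ]
}}

```text
clock: 17.15
position: [0.513, 0.22, 0.0591]
ee_rot: [-0.853, -3.023, 0.0]
force: [-2.1, 0.9, 0.2]
width: 0.631
gripper_force: 6.0
```

Call:
{"api": "apply_moves", "payload": {
  "commands": [
    [50, 0, 0, -0.03, 0],
    [50, 0, 0, -0.03, 0],
    [50, 0, 0, 0, 0]
  ]
}}

```text
clock: 17.52
position: [0.5131, 0.22, 0.0556]
ee_rot: [0.853, 3.023, -0.0]
force: [-1.1, 0.3, 0.7]
width: 0.629
gripper_force: 6.0
```

Call:
{"api": "apply_moves", "payload": {
  "commands": [
    [50, 0, 0, -0.02, 0],
    [50, 0, 0, -0.02, 0],
    [50, 0, 0, 0, 0]
  ]
}}

```text
clock: 17.9
position: [0.5134, 0.2198, 0.0538]
ee_rot: [0.853, 3.023, 0.0]
force: [-3.0, -1.0, 5.3]
width: 0.626
gripper_force: 6.0
```

```bash
python3 - <<'E'
from h import *
s=observe();print(s["position"],s["force"])
a,_=grab("side","side5");b,_=grab("top","top5")
cv2.imwrite("pics/c5.png",np.hstack([cv2.resize(a[220:320,240:310,::-1],None,fx=5,fy=5),cv2.resize(b[150:250,110:190,::-1],None,fx=5,fy=5)]))
E
```

```text
[0.51340472 0.21981717 0.05375385] [-2.97999247 -1.04377933  5.30733694]
```

View pics/c5.png

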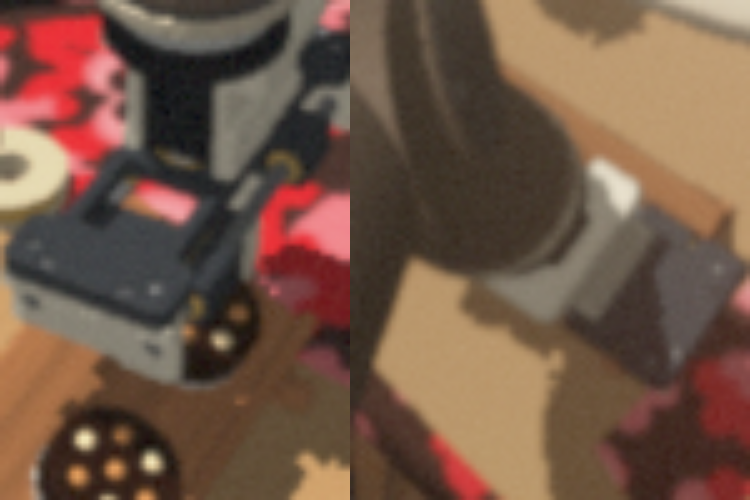

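The chocolate is tilted flat onto the slope like its neighbour (left crop, held piece at ~(225,340), shown one at (110,460)). Sliding it down to the ledge.

Call:
{"api": "apply_moves", "payload": {
  "commands": [
    [50, -0.03, 0.019, -0.01, 0],
    [50, -0.03, 0.019, -0.017, 0],
    [50, -0.03, 0.019, -0.017, 0],
    [50, 0, 0, 0, 0],
    [50, 0, 0, 0, 0]
  ]
}}

```text
clock: 18.62
position: [0.5075, 0.2236, 0.0506]
ee_rot: [-0.853, -3.023, 0.0]
force: [-1.0, 0.6, -1.0]
width: 0.631
gripper_force: 6.0
```

Call:
{"api": "apply_moves", "payload": {
  "commands": [
    [50, -0.02, 0.012, -0.011, 0],
    [50, 0, 0, 0, 0],
    [50, 0, 0, 0, 0]
  ]
}}

```text
clock: 19.0
position: [0.5065, 0.2243, 0.05]
ee_rot: [-0.853, -3.024, 0.0]
force: [0.4, -0.5, -1.3]
width: 0.629
gripper_force: 6.0
```

Call:
{"api": "apply_moves", "payload": {
  "commands": [
    [50, -0.02, 0.012, -0.025, 0],
    [50, -0.02, 0.012, -0.015, 0],
    [50, 0, 0, 0, 0],
    [50, 0, 0, 0, 0]
  ]
}}

```text
clock: 19.5
position: [0.5056, 0.2252, 0.0487]
ee_rot: [0.854, 3.021, 0.002]
force: [-0.1, -2.7, 9.0]
width: 0.632
gripper_force: 7.1
```

Call:
{"api": "apply_moves", "payload": {
  "commands": [
    [50, -0.02, 0.012, -0.011, 0],
    [50, 0, 0, 0, 0],
    [50, 0, 0, 0, 0]
  ]
}}

```text
clock: 19.88
position: [0.5054, 0.2254, 0.0484]
ee_rot: [0.854, 3.019, 0.002]
force: [2.5, -4.7, 10.4]
width: 0.626
gripper_force: 7.8
```

Call:
{"api": "apply_moves", "payload": {
  "commands": [
    [50, 0, 0, 0.01, 0],
    [50, 0, 0, 0, 0],
    [66, 0, 0, 0, 0],
    [70, 0, 0, 0, 0],
    [74, 0, 0, 0, 0],
    [74, 0, 0, 0, 0],
    [74, 0, 0, 0, 0],
    [74, 0, 0, 0.1, 0],
    [74, 0, 0, 0.3, 0],
    [74, 0, 0, 0.5, 0],
    [74, 0, 0, 0.8, 0]
  ]
}}

```text
clock: 21.25
position: [0.502, 0.2259, 0.1499]
ee_rot: [-0.853, -3.022, 0.003]
force: [0.6, -0.0, 0.3]
width: 0.737
gripper_force: 0.0
```

Call:
{"api": "apply_moves", "payload": {
  "commands": [
    [74, 0, -0.2, 0.5, 0],
    [74, -0.3, -0.6, 0, 0],
    [74, -0.3, -0.8, 0, 0],
    [74, -0.3, -0.8, 0, 0],
    [74, -0.3, -0.8, 0, 0],
    [74, -0.3, -0.8, 0, 0],
    [74, 0, -0.6, 0, 0],
    [74, 0, 0, 0, 0]
  ]
}}

```text
clock: 22.25
position: [0.4127, -0.0521, 0.1802]
ee_rot: [0.86, 3.02, 0.001]
force: [0.1, 0.4, 0.7]
width: 0.742
gripper_force: 0.0
```

```bash
python3 - <<'E'
from h import *
xs=np.array([.7745,-.4733,.4226]);ys=np.array([.5225,.8527,0]);nn=np.cross(xs,ys);O=np.array([.5606,.2783,.052])
for n in("side","top"):
    p,W=grab(n,n+"6")
    if n=="side": cv2.imwrite("pics/side6c.png",cv2.resize(p[130:380,150:400,::-1],None,fx=2.4,fy=2.4))
    L=(W-O)@np.stack([xs,ys,nn],1)
    m=(L[...,0]>-.06)&(L[...,0]<.03)&(abs(L[...,1])<.12)&(L[...,2]>.013)&(L[...,2]<.03)&(p.max(-1)<110)
    q=L[m]
    for t in(q[q[:,1]>-.02],q[q[:,1]<-.035]):
        if len(t): print(n,circ(t),np.median(t,0), "tilt coef",np.linalg.lstsq(np.c_[t[:,:2],np.ones(len(t))],t[:,2],rcond=None)[0])
E
```

```text
side (array([-0.0154,  0.0186]), 0.0295, 469) [-0.01530511  0.02279582  0.01999621] tilt coef [ 0.00543122 -0.01943874  0.02026024]
side (array([-0.0166, -0.0732]), 0.0298, 374) [-0.0167092  -0.06946524  0.01969303] tilt coef [ 0.00176788 -0.0203623   0.01814649]
top (array([-0.0167,  0.017 ]), 0.029, 244) [-0.01491092  0.01472911  0.01972364] tilt coef [-0.00597431  0.02087647  0.01909889]
top (array([-0.0177, -0.0753]), 0.0301, 244) [-0.01402847 -0.07715041  0.01979081] tilt coef [-0.00956481 -0.00146957  0.0194669 ]
```

View pics/side6c.png

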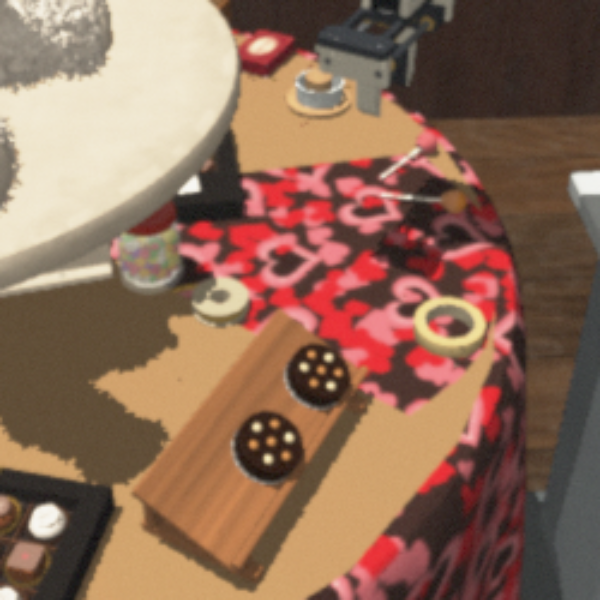

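The picture shows both rounds flat on the board against the ledge, at (318,375) and (268,445), about 92 mm apart centre to centre. The empty ring lies flat on the stand at (320,95), and the bystanders are where they were.

```bash
python3 -c "
from cell import arm
print(arm.sign_off())"
```

```text
the job is handed in; nothing more can be done
None
```

The job is handed in at about 22 s: the chocolate lies flat on the sloped display against the ledge, about 34 mm clear of the other one, with the empty ring flat on the stand's foot and the bystanders not moved.

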